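# Snap the cover onto the throwing wheel's control box

### The arm

A 7-joint arm with a two-finger parallel gripper is mounted at the origin on the work surface. World frame = base frame: x ahead of the robot, y to its left, z up, the work surface at z = 0. Lengths are in mm, angles in rad, forces in N, time in s.
With the tool pointing down it reaches from about 425 to 875 mm from the base axis. Payload 4.7 kg.
Tool frame: the origin (TCP) lies between the finger pads; the fingertips stand 14 mm ahead of it and the grasp point (between the pads) lies 5 mm behind it; y points along the fingers, x is the direction in which the jaws open and shut, and the axes are right-handed (so a half turn about y gives the same grasp; the last joint's range is limited). The gripper opens to 87 mm and grips with 3 to 60 N. Pads are 19 mm wide; open, the fingers measure 117 mm over their backs; the gripper's body (75 mm by 190 mm) begins 51 mm behind the grasp point.
Start: joints at [1.297, 0.321, -0.07, 1.45, 0.023, 1.371, -0.057], TCP at [184.478, -623.291, 236.587] pointing down, gripper open.
Joint ranges: [-2.86, 2.86], [-0.3, 2.09], [-1.38, 1.24], [0.06, 2.45], [-1.56, 4.7], [0.09, 2.05], [-2.69, 2.69]. Speed limits (rad/s): [2.57, 2.57, 3.14, 3.14, 3.14, 3.14, 3.14].

### API

Orientations are given as a unit quaternion [x, y, z, w].
In Python, from workcell import observe, grab_frame, job_done, recognise gives the robot as it stands.
- The arm moves only by the tool apply_moves, never from a script. Its argument "steps" is text: rows parted by semicolons, each of 6 numbers parted by spaces: the shift along the tool's x, y, z in units of 30 mm (1.0 is 30 mm), then the turn, a rotation vector about the tool's x, y, z in units of 6 degrees (1.0 is 6 degrees). In form: tx ty tz wx wy wz; .... A call has 1 to 10 rows; each row is the pose to reach, as a shift and turn from the pose measured when the call began, along the tool's axes at that moment; what a row does not reach only later rows make up. A row lasts 1/12 s, in which the tool goes at most 41.7 mm and 7.16 degrees, less where a joint would pass 70% of its speed; a pose out of reach is approached as far as the arm can. A call with a gripper value outside its range is refused whole. "fingers" is the closure, from 0 (fully open) to 1 (shut), set as the call begins (left out, the last holds). The fingers move at their own pace and stop on an object; the grip force is fixed at half the most. Time passes only in rows, so rows that repeat a pose let the fingers close. It gives the time, the measured TCP pose, the force and the opening at its end, in the units of the state.
- observe(): the state, without advancing time (a new reading comes with each control period).
- grab_frame(name): name is "scene" or "side" or "wrist"; returns a dict with "img" (384x512x3 uint8, red, green, blue), "mtx" (3x3 intrinsics, pixels), "D" ([k1, k2, p1, p2, k3] as OpenCV has them; the pictures are not rectified), "extrinsics" (4x4, takes a point from camera to world coordinates). Camera axes: x right, y down, z forward; pixel columns grow to the right and rows downward; lengths in mm; the calibration is good to about 2 mm. A picture is of the moment at which its call begins. There is no depth.
- job_done(): hands the job in, once; it reports no verdict.
Trained networks look in a picture, given as the dict that the camera call returned (one of the last four; its "shot" number tells which), for a name from the list of things; names that differ only in an ending like _2 or _b are one class to them, and where a whole thing is asked for, a point or a joint stands for the part that bears it (a point fixed in the world has none). Each returns a list of dicts, best first, with "score" (0 to 1); they miss things now and then, are a little off and sometimes report something else, mostly with a low value. They report only what shows in the picture. A call takes as long as a camera call. They do not tell look-alikes from the thing itself.
- recognise(picture, name): "point" ([x, y, z] in mm, in the coordinates of the camera as it stood for that picture, good to about 4 mm: the middle of the surface that is visible of it).
The state is a dict: "time_s": time; "q": joint angles; "joint_velocities": joint speeds; "joint_efforts": joint torques, N m; "tool_pos": TCP position; "eef_rot": TCP orientation; "wrist_force": force on the tool from outside, world axes, zero at the start; "ft_torque": the same for the moment, N m; "finger_gap": finger opening in mm.
Only numpy, scipy, OpenCV 4.12 (cv2) and the standard library are available. Lean on these libraries where they do the work, as an engineer would, in place of code of your own. Each camera call takes 0.05 s, during which the arm holds its last target.

### The job

Lift the aluminium cover by its knob, set it the right way round over the three studs of the open speed-control box, let go of the knob, and press the plate down by turns around the studs until every one has clicked through and the cover lies fully home on all three. Bear down gently, never with more than about 25 newtons, do not tip the cover up steeply, and leave the other things on the bench where they are.

Things in the scene. Friction and masses are not known exactly. Their poses are not given: they have to be found in the camera images.
- control_box: Speed-control box of a throwing wheel, screwed to the bench: grey open-topped steel tray 130 (x) by 190 (y) mm, walls 22 mm high, screw feet reaching +-117 mm in y. Origin: centre of its underside on the bench, z up. In it a dark chassis plate carries three snap studs in a triangle: two at x = -45 mm, 144 mm apart in y, one at x = +45 mm, y = 0.
- cover: The box's cover: aluminium plate 130 (x) by 190 (y) by 5 mm, about 280 g, flat on the bench, with a fixed black knob at its centre (34 mm across, 26 mm above the plate's top) to lift it by. Origin: centre of its underside, z up. Three 14.5 mm square holes in the studs' triangle: it fits one way only, its axes then match the box's. Press on its bare top beside the holes.
- stud0 (a point): Stud 0's axis at its shoulder, at (-45, 72) mm from the box's origin. All studs alike: pillar 20 mm across up to a flat shoulder (height: see stud2), then a white 12 mm pin to 12 mm above the shoulder, tapering to a 5 mm tip at 21 mm. Two sprung wedge catches (pin's +y and -y sides) stick out to 9 mm from the axis at their flat underside, 5.5 mm above the shoulder, and slope in to 6 mm at 10.5 mm.
- stud1 (a point): Stud 1's axis at its shoulder, at (-45, -72) mm from the box's origin. How they snap: laid on, the cover rests on the catches, underside 9 mm above the shoulders. Pressing near a stud squeezes its catches in (up to 10 to 16 N a stud, three at once over 32 N) until the cover stops on the shoulder and the catches spring out over its top; if a tilted corner holds back, go round twice.
- stud2 (a point): Stud 2's axis at its shoulder, at (45, 0) mm from the box's origin. Shoulders start 29 to 52 mm above the bench, all three level. The chassis sits loosely: a push of some 9 N shoves it straight down by 3 to 14 mm (not known beforehand) to a hard stop, shoulders then 26 to 38 mm high, where it stays. So the height at which the cover comes home must be felt.
- hole0 (a point): Hole 0 of the cover: its centre on the cover's underside, at (-45, 72, 0) mm from the cover's origin. Belongs on stud0.
- hole1 (a point): Hole 1 of the cover: its centre on the cover's underside, at (-45, -72, 0) mm from the cover's origin. Belongs on stud1.
- hole2 (a point): Hole 2 of the cover: its centre on the cover's underside, at (45, 0, 0) mm from the cover's origin. Belongs on stud2.
- screwdriver: A screwdriver lying on the bench between box and cover. Bystander.
- rib: A wooden throwing rib, 75 by 28 by 8 mm, lying on the bench between box and cover. Bystander.
- loop_tool: A trimming loop tool, about 190 mm long, lying on the bench beyond the box and cover. Bystander.
- bowl: A terracotta bowl, 110 mm across and 55 mm high, on the far side of the bench. Bystander.
- jar: A white jar with a lid, 64 mm across and 85 mm high, on the left of the bench. Bystander.
- cup: A grey clay cup, 76 mm across and 80 mm high, on the right of the bench. Bystander.
- catch0a (a joint): Sprung catch on the +y side of stud 0: 0 when out, 2 mm when squeezed in by the cover's hole.
- catch0b (a joint): Sprung catch on the -y side of stud 0: 0 when out, 2 mm when squeezed in by the cover's hole.
- catch1a (a joint): Sprung catch on the +y side of stud 1: 0 when out, 2 mm when squeezed in by the cover's hole.
- catch1b (a joint): Sprung catch on the -y side of stud 1: 0 when out, 2 mm when squeezed in by the cover's hole.
- catch2a (a joint): Sprung catch on the +y side of stud 2: 0 when out, 2 mm when squeezed in by the cover's hole.
- catch2b (a joint): Sprung catch on the -y side of stud 2: 0 when out, 2 mm when squeezed in by the cover's hole.
Not all that is in view belongs to the job. Leave any pink or red look-alike of the cover alone.

How it is judged (in metres and radians):
On the way, in this order (a step that is already met when the one before it is completed fails the run):
1. the cover is threaded over all three studs, matching hole to stud (horizontal distance between hole0 and stud0 below 0.004 m and z of hole0 in the frame of stud0 below 0.015 m and horizontal distance between hole1 and stud1 below 0.004 m and z of hole1 in the frame of stud1 below 0.015 m and horizontal distance between hole2 and stud2 below 0.004 m and z of hole2 in the frame of stud2 below 0.015 m), for 0.2 s.
2. the cover is home at all three studs (horizontal distance between hole0 and stud0 below 0.003 m and z of hole0 in the frame of stud0 below 0.0017 m and value of joint each of catch0a, catch0b, catch1a, catch1b, catch2a, catch2b below 0.001 m and horizontal distance between hole1 and stud1 below 0.003 m and z of hole1 in the frame of stud1 below 0.0017 m and horizontal distance between hole2 and stud2 below 0.003 m and z of hole2 in the frame of stud2 below 0.0017 m), for 0.2 s.
At the end, for the whole second after the job is handed in: The cover rests on the shoulders of all three studs: each hole centre within 3 mm of its stud's axis and its underside no more than 1.7 mm above the shoulder, with all six catches sprung out over it (less than 1 mm in); the cover is at rest and released (all of step 2 and linear speed of cover below 0.02 m/s and contact force between the fingers and cover below 0.1 N); the robot touches nothing.
It fails at once if the fingers bear on the cover with more than 32 N while it is being pressed down on the studs (any hole less than 6 mm above its shoulder) (contact force between the fingers and cover above 32 N and ((horizontal distance between hole0 and stud0 below 0.004 m and z of hole0 in the frame of stud0 below 0.006 m) or (horizontal distance between hole1 and stud1 below 0.004 m and z of hole1 in the frame of stud1 below 0.006 m) or (horizontal distance between hole2 and stud2 below 0.004 m and z of hole2 in the frame of stud2 below 0.006 m))).
It fails at once if the cover is tipped by more than 0.3 rad (angle between cover's own z axis and vertical above 0.3 rad).
It fails at once if a bystander is moved by more than 30 mm (distance of any of screwdriver, rib, loop_tool, bowl, jar, cup from where it was at the start of the episode above 0.03 m).
It also fails if it takes over 67 s, if anything falls off the work surface, if the arm or the gripper's body presses on something with over 40 N, if the wrist force passes 120 N, or if a joint passes its speed limit or range.

## Working session

There is one attempt and no reset: what is moved stays moved. The work goes in short steps, Python scripts to look and compute and a tool call to move; the robot and the scene stay as the last step left them, time stands still between calls to the robot, and variables do not carry over. Pictures are saved under pics/ and viewed, and the job is handed in when it is done.

Besides the shell and the picture viewer there is one more tool, called after "Call:" by a JSON object that holds its "name" and its "arguments". apply_moves: Moves the arm, as the interface text tells. Its arguments: {"type":"object","properties":{"steps":{"type":"string"},"fingers":{"type":"number"}},"required":["steps"]}

```bash
mkdir -p pics
cat > h.py <<'E'
import numpy as np,cv2,json
from workcell import observe,grab_frame,job_done,recognise
def save(n,f): cv2.imwrite('pics/'+n+'.png',f['img'][:,:,::-1])
def ray(f,uv):
    p=cv2.undistortPoints(np.array([[uv]],float),np.array(f['mtx'],float),np.array(f['D'],float))[0,0]
    E=np.array(f['extrinsics']);d=E[:3,:3]@np.array([p[0],p[1],1]);return E[:3,3],d
def atz(f,uv,z):
    o,d=ray(f,uv);return o+d*(z-o[2])/d[2]
def proj(f,P):
    E=np.linalg.inv(np.array(f['extrinsics'],float));r,_=cv2.Rodrigues(E[:3,:3])
    return cv2.projectPoints(np.array(P,float).reshape(-1,3),r,E[:3,3],np.array(f['mtx'],float),np.array(f['D'],float))[0][:,0]
def w(f,p):
    E=np.array(f['extrinsics']);return E[:3,:3]@np.array(p)+E[:3,3]
E
python3 - <<'E'
from h import *
o=observe();print(o)
for n in ['scene','side','wrist']:
    f=grab_frame(n);save(n+'0',f);print(n,f['extrinsics'],f['mtx'])
    for k in ['cover','control_box','stud0','stud1','stud2']:
        for r in recognise(f,k)[:3]: print(k,round(r['score'],2),w(f,r['point']).round(0))
E
```

```text
{'time_s': 0.0, 'q': array([ 1.29708857,  0.32182752, -0.07005873,  1.45166948,  0.02257009,
        1.37079339, -0.05688791]), 'joint_velocities': array([ 0.00027002, -0.00092327, -0.00073339, -0.00038972, -0.00032667,
       -0.00031072,  0.00117223]), 'joint_efforts': array([-2.54729284e-04, -4.91292894e+01, -4.03714003e-01, -3.12526739e+01,
       -6.37530070e-02,  4.39265231e-02,  1.81574464e-04]), 'tool_pos': array([ 184.30199401, -622.77695264,  235.4611078 ]), 'eef_rot': array([-0.56615566,  0.42368174, -0.42256711,  0.56692026]), 'wrist_force': array([-0.66421159, -0.68833907,  0.24991932]), 'ft_torque': array([ 0.04809963, -0.00986557, -0.01308619]), 'finger_gap': 86.73237289739433}
scene [[ 8.26991428e-01  4.70336630e-01 -3.08007520e-01  1.01122523e+03]
 [ 5.62108543e-01 -6.81075636e-01  4.69222724e-01 -6.93380806e+02]
 [ 1.09162171e-02 -5.61176829e-01 -8.27623950e-01  1.30788738e+03]
 [ 0.00000000e+00  0.00000000e+00  0.00000000e+00  1.00000000e+00]] [[454.03206733   0.         251.98444562]
 [  0.         454.03206733 193.2394505 ]
 [  0.           0.           1.       
[... 605 characters left out ...]
    ]]
cover 0.98 [ 567. -212.    5.]
cover 0.73 [300. 193.   4.]
cover 0.69 [ 309. -166.    5.]
control_box 0.74 [551. 134.  25.]
stud0 0.76 [546. 159.  25.]
stud0 0.67 [814. -97.  41.]
stud1 0.76 [546. 159.  25.]
stud1 0.67 [814. -97.  41.]
stud2 0.76 [546. 159.  25.]
stud2 0.67 [814. -97.  41.]
wrist [[ 2.82779642e-01 -9.22177600e-01 -2.63863883e-01  2.56183458e+02]
 [-9.59184828e-01 -2.71762175e-01 -7.81651172e-02 -6.02708215e+02]
 [ 3.73897227e-04  2.75197737e-01 -9.61387573e-01  3.83858609e+02]
 [ 0.00000000e+00  0.00000000e+00  0.00000000e+00  1.00000000e+00]] [[343.96367691   0.         254.75723729]
 [  0.         343.96367691 190.66188902]
 [  0.           0.           1.        ]]
```

View pics/scene0.png

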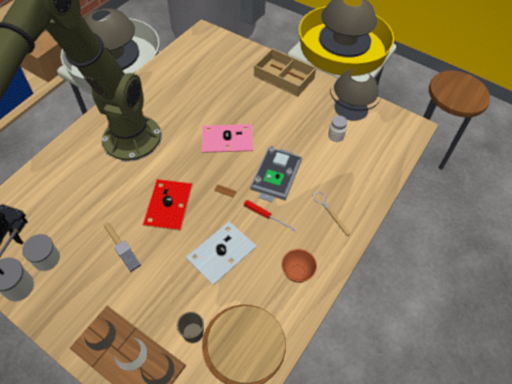

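View pics/side0.png

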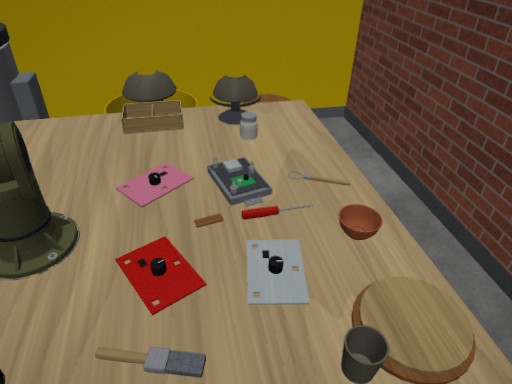

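Run:
```python
from h import *
from scipy.spatial.transform import Rotation as R
o=observe();print(R.from_quat(o['eef_rot']).as_matrix().round(3))
```

```text
[[ 0.284 -0.     0.959]
 [-0.959 -0.     0.284]
 [ 0.    -1.    -0.   ]]
```

Run:
```python
import cv2,numpy as np
a=cv2.imread('pics/side0.png')[225:315,225:325];b=cv2.imread('pics/side0.png')[150:215,195:285]
c=cv2.imread('pics/scene0.png')[215:290,180:265];d=cv2.imread('pics/scene0.png')[140:210,240:310]
r=lambda i:cv2.resize(i,(400,300),interpolation=cv2.INTER_CUBIC)
cv2.imwrite('pics/z0.png',np.vstack([np.hstack([r(a),r(b)]),np.hstack([r(c),r(d)])]))
```

```text
(no output)
```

View pics/z0.png

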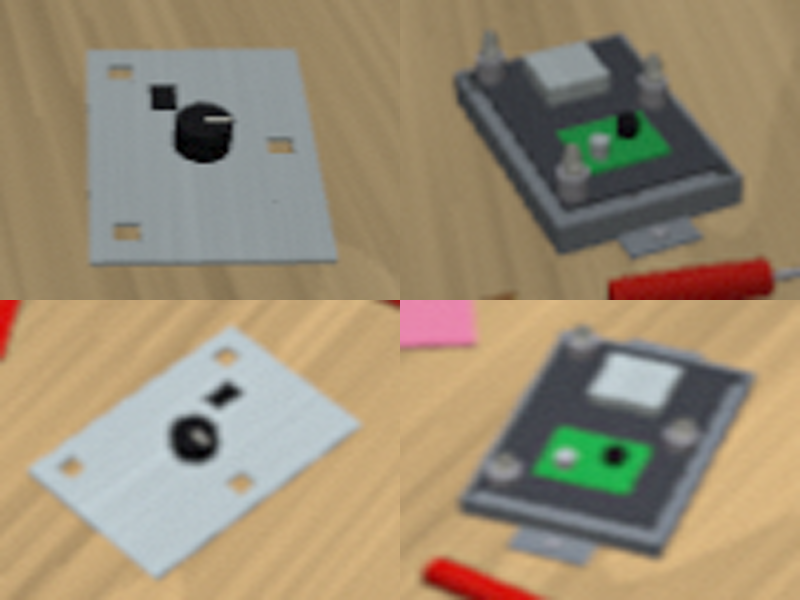

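```bash
cat > m.py <<'E'
from h import *
from scipy.optimize import least_squares
fs=grab_frame('scene');fd=grab_frame('side')
def fit(mod,local,zs,pts):
    pass
def tri(uvs):
    A=[];b=[]
    for f,uv in uvs:
        o,d=ray(f,uv);d/=np.linalg.norm(d);M=np.eye(3)-np.outer(d,d);A.append(M);b.append(M@o)
    return np.linalg.lstsq(np.vstack(A),np.hstack(b),rcond=None)[0]
c=lambda x,y:(225+x/4,225+y/3.333)
e=lambda x,y:(180+x*85/400,215+(y-300)/4)
print('cover')
S=[c(120,72),c(127,232),c(280,145)];C=[e(226,356),e(70,466),e(240,483)]
for p in S: print('side',atz(fd,p,5).round(1))
for p in C: print('scene',atz(fs,p,5).round(1))
print('knob',tri([(fd,c(203,120)),(fs,e(194,438))]).round(1))
print('studs')
S=[(215,157.6),(251.9,163),(233.5,182.1)];C=[(271.5,148.2),(289.4,169.2),(258,177.8)]
P=[tri([(fd,s),(fs,q)]) for s,q in zip(S,C)]
for p in P: print(p.round(1))
for i in range(3): print(np.linalg.norm(P[i][:2]-P[(i+1)%3][:2]).round(1))
E
python3 m.py
```

```text
cover
side [ 540.4 -118.     5. ]
side [ 513.6 -259.3    5. ]
side [ 615.2 -204.7    5. ]
scene [ 541.4 -117.2    5. ]
scene [ 513.5 -258.4    5. ]
scene [ 616.5 -205.2    5. ]
knob [ 572.8 -196.4   26.7]
studs
[491.1 218.3  58.6]
[594.3 174.3  56.5]
[524.4  82.2  57.9]
112.1
115.6
140.1
```

```bash
cat > go.py <<'E'
import sys
from h import *
from scipy.spatial.transform import Rotation as R
def plan(x,y,z,yaw):
    o=observe();T=R.from_quat(o['eef_rot']);p=np.array(o['tool_pos'])
    c,s=np.cos(yaw),np.sin(yaw)
    # tool x=(c,s,0), y=(0,0,-1), z = x cross y
    X=np.array([c,s,0]);Y=np.array([0,0,-1.]);G=R.from_matrix(np.stack([X,Y,np.cross(X,Y)],1))
    t=T.inv().apply(np.array([x,y,z])-p)/30;r=np.degrees((T.inv()*G).as_rotvec())/6
    print('at',p.round(1),'t',round(o['time_s'],2),'F',o['wrist_force'].round(1),'gap',round(o['finger_gap'],1));print('row',t.round(3),r.round(3))
if __name__=='__main__': plan(*map(float,sys.argv[1:]))
E
python3 go.py 571.4 -196.8 170 -0.192
```

```text
at [ 184.5 -623.3  236.6] t 1.0 F [ 0.5 -0.1 -0.3] gap 87.2
row [-9.97   2.218 16.402] [ 1.0000e-03 -1.0418e+01  0.0000e+00]
```

Call:
{"name": "apply_moves", "arguments": {"steps": "-9.97 2.2 16.4 0 -10.4 0;-9.97 2.2 16.4 0 -10.4 0;-9.97 2.2 16.4 0 -10.4 0;-9.97 2.2 16.4 0 -10.4 0;-9.97 2.2 16.4 0 -10.4 0;-9.97 2.2 16.4 0 -10.4 0;-9.97 2.2 16.4 0 -10.4 0;-9.97 2.2 16.4 0 -10.4 0;-9.97 2.2 16.4 0 -10.4 0;-9.97 2.2 16.4 0 -10.4 0", "fingers": 0}}

```text
time_s: 1.83
tool_pos: [463.7, -315.1, 189.3]
eef_rot: [0.704, -0.067, 0.067, -0.704]
wrist_force: [-0.5, 0.4, -0.3]
finger_gap: 87.3
```

```bash
python3 go.py 571.4 -196.8 140 -0.192
```

```text
at [ 463.7 -315.1  189.3] t 1.83 F [-0.5  0.4 -0.3] gap 87.3
row [2.779 1.642 4.554] [0.007 0.017 0.007]
```

Call:
{"name": "apply_moves", "arguments": {"steps": "2.78 1.64 4.55 0 0 0;2.78 1.64 4.55 0 0 0;2.78 1.64 4.55 0 0 0;2.78 1.64 4.55 0 0 0;2.78 1.64 4.55 0 0 0;2.78 1.64 4.55 0 0 0;2.78 1.64 4.55 0 0 0"}}

```text
time_s: 2.42
tool_pos: [571.2, -197.3, 139.9]
eef_rot: [0.704, -0.067, 0.067, -0.703]
wrist_force: [-0.4, -0.4, 0.1]
finger_gap: 86.8
```

```bash
python3 - <<'E'
from h import *
f=grab_frame('wrist');save('w1',f)
c,s=np.cos(-.192),np.sin(-.192)
P=[[571.4+c*a-s*b,-196.8+s*a+c*b,5] for a,b in [(-45,72),(-45,-72),(45,0)]]+[[571.4,-196.8,31]]
print(proj(f,P).round(1))
E
python3 go.py 571.4 -196.8 23 -0.192
```

```text
[[198.6  94.2]
 [205.6 259.6]
 [308.6 182.7]
 [255.5 191.1]]
at [ 570.8 -198.6  140.2] t 2.47 F [-1.  -0.9  0.8] gap 87.0
row [0.007 3.907 0.07 ] [0.019 0.    0.005]
```

View pics/w1.png

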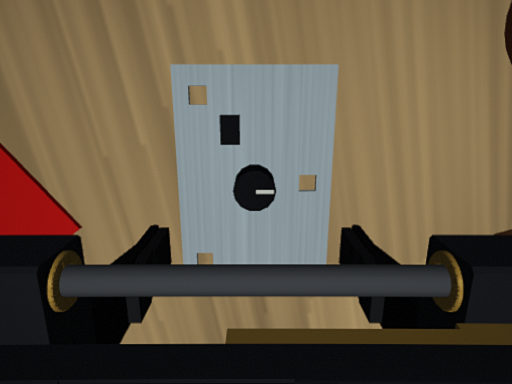

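Call:
{"name": "apply_moves", "arguments": {"steps": "0.01 1 0.07 0 0 0;0.01 2 0.07 0 0 0;0.01 2.8 0.07 0 0 0;0.01 3.4 0.07 0 0 0;0.01 3.7 0.07 0 0 0;0.01 3.88 0.07 0 0 0;0.01 3.88 0.07 0 0 0"}}

```text
time_s: 3.05
tool_pos: [570.8, -198.1, 23.5]
eef_rot: [0.705, -0.069, 0.068, -0.703]
wrist_force: [0.1, -0.8, 0.5]
finger_gap: 87.2
```

Call:
{"name": "apply_moves", "arguments": {"steps": "0 0 0 0 0 0;0 0 0 0 0 0;0 0 0 0 0 0;0 0 0 0 0 0;0 0 0 0 0 0;0 0 0 0 0 0;0 0 0 0 0 0", "fingers": 1}}

```text
time_s: 3.63
tool_pos: [570.9, -198.1, 23.7]
eef_rot: [0.705, -0.068, 0.068, -0.703]
wrist_force: [0.1, 0.3, -0.5]
finger_gap: 48.3
```

```bash
python3 go.py 571.4 -196.8 140 -0.192
python3 - <<'E'
from h import *
f=grab_frame('side');save('s2',f)
E
```

```text
at [ 570.9 -198.1   23.7] t 3.63 F [ 0.1  0.3 -0.5] gap 48.3
row [ 0.009 -3.876  0.036] [ 0.024 -0.017  0.   ]
```

View pics/s2.png

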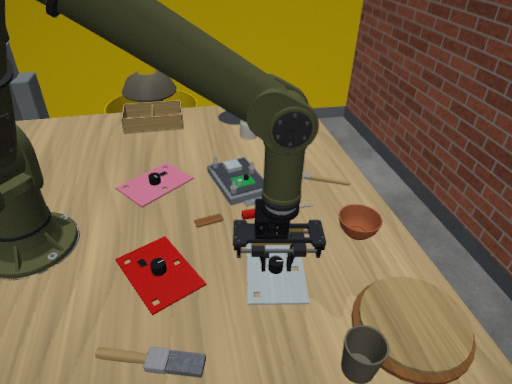

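Call:
{"name": "apply_moves", "arguments": {"steps": "0 0 0 0 0 0;0 0 0 0 0 0;0 0 0 0 0 0;0 0 0 0 0 0;0 0 0 0 0 0;0 0 0 0 0 0"}}

```text
time_s: 4.18
tool_pos: [570.8, -198.0, 23.6]
eef_rot: [0.705, -0.069, 0.068, -0.703]
wrist_force: [0.3, -0.8, -0.5]
finger_gap: 33.4
```

Call:
{"name": "apply_moves", "arguments": {"steps": "0 -0.1 0 0 0 0;0 -0.3 0 0 0 0;0 -0.8 0 0 0 0;0 -1.6 0 0 0 0;0 -2.6 0 0 0 0;0 -3.5 0 0 0 0;0 -4 0 0 0 0;0 -4 0 0 0 0"}}

```text
time_s: 4.85
tool_pos: [573.4, -198.3, 148.2]
eef_rot: [0.705, -0.066, 0.071, -0.702]
wrist_force: [0.7, 0.4, -1.6]
finger_gap: 33.5
```

```bash
python3 go.py 551.5 161 140 0.24
python3 - <<'E'
from h import *
f=grab_frame('side');save('s3',f)
f=grab_frame('wrist');save('w3',f)
E
```

```text
at [ 573.4 -198.3  148.2] t 4.85 F [ 0.7  0.4 -1.6] gap 33.5
row [-3.023  0.206 11.612] [ 0.051 -4.142  0.059]
```

View pics/s3.png

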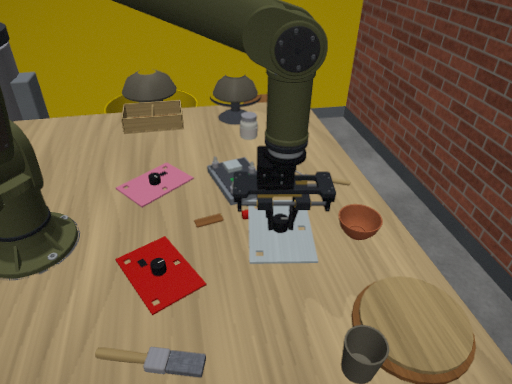

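View pics/w3.png

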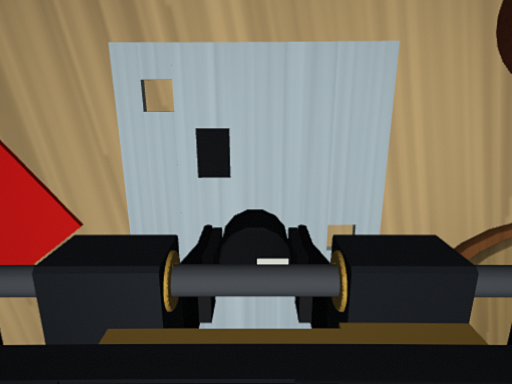

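```bash
cat > fit.py <<'E'
from h import *
from scipy.optimize import least_squares
fs=grab_frame('scene');fd=grab_frame('side');save('sc3',fs)
L=np.array([[-45,72],[-45,-72],[45,0]]);B=np.array([[-65,95],[65,95],[65,-95],[-65,-95]])
def mod(p,l,z):
    c,s=np.cos(p[2]),np.sin(p[2]);return np.c_[p[0]+c*l[:,0]-s*l[:,1],p[1]+s*l[:,0]+c*l[:,1],np.full(len(l),z)]
D=np.array([(215,157.6),(233.5,182.1),(251.9,163)]);S=np.array([(271.5,148.2),(258,177.8),(289.4,169.2)])
res=lambda p:np.r_[(proj(fd,mod(p,L,p[3]+20))-D).ravel(),(proj(fs,mod(p,L,p[3]+20))-S).ravel()]
r=least_squares(res,[551,161,.24,37]);print(r.x.round(3));print(r.fun.round(1))
p=r.x
ims=[]
for f,n,x0,y0 in [(fd,'side0',195,140),(fs,'scene0',235,135)]:
    im=cv2.resize(cv2.imread('pics/%s.png'%n)[y0:y0+75,x0:x0+80],None,fx=5,fy=5,interpolation=cv2.INTER_CUBIC)
    q=lambda P:[tuple(int(v) for v in (u+.5-[x0,y0])*5) for u in proj(f,P)]
    for u in q(mod(p,L,p[3]+21)): cv2.circle(im,u,2,(0,0,255),-1)
    for u in q(mod(p,L,p[3])): cv2.circle(im,u,2,(255,0,255),-1)
    b=q(mod(p,B,22)); 
    for i in range(4): cv2.line(im,b[i],b[(i+1)%4],(0,255,255),1)
    ims.append(im)
cv2.imwrite('pics/ov.png',np.hstack(ims))
E
python3 fit.py
```

```text
[5.50762e+02 1.62501e+02 2.39000e-01 3.76230e+01]
[ 0.4  0.5  0.7  0.9  0.5  0.2 -0.1 -1.5 -0.4 -0.8 -0.2 -0.4]
```

View pics/ov.png

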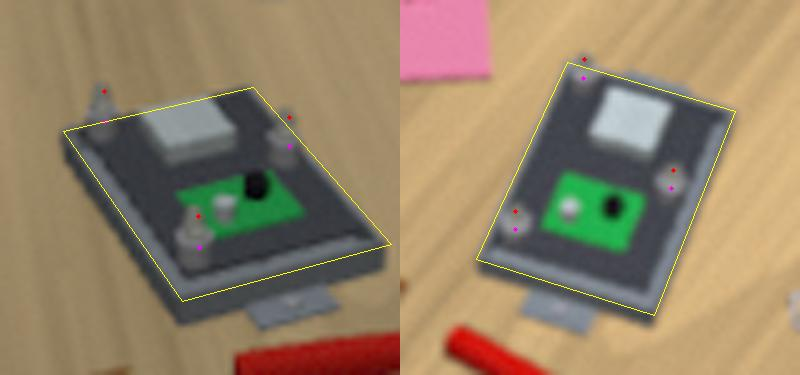

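```bash
cat > p.py <<'E'
s=open('fit.py').read()
i=s.index('D=np.array([(215');j=s.index('r=least')
new='''
cv=lambda a,x0,y0:np.array(a,float)/5+[x0-.5,y0-.5]
D=cv([(103,86),(196,209),(288,112)],195,140);S=cv([(185,59),(116,209),(274,168)],235,135)
DB=cv([(65,132),(254,88),(388,244),(181,295)],195,140);SB=cv([(168,63),(335,110),(254,314),(77,260)],235,135)
res=lambda p:np.r_[(proj(fd,mod(p,L,p[3]+21))-D).ravel(),(proj(fs,mod(p,L,p[3]+21))-S).ravel(),.7*(proj(fd,mod(p,B,22))-DB).ravel(),.7*(proj(fs,mod(p,B,22))-SB).ravel()]
'''
open('fit2.py','w').write(s[:i]+new+s[j:])
E
python3 p.py; python3 fit2.py
```

```text
[5.50394e+02 1.63283e+02 2.36000e-01 4.05790e+01]
[ 0.1  0.1  0.2  0.4  0.2  0.1  0.1 -0.5 -0.1 -0.3  0.  -0.2 -0.3 -0.2
 -0.1 -0.2  0.3 -0.   0.   0.8 -0.  -0.3  0.2  0.2  0.   0.1 -0.2 -0.3]
```

View pics/ov.png

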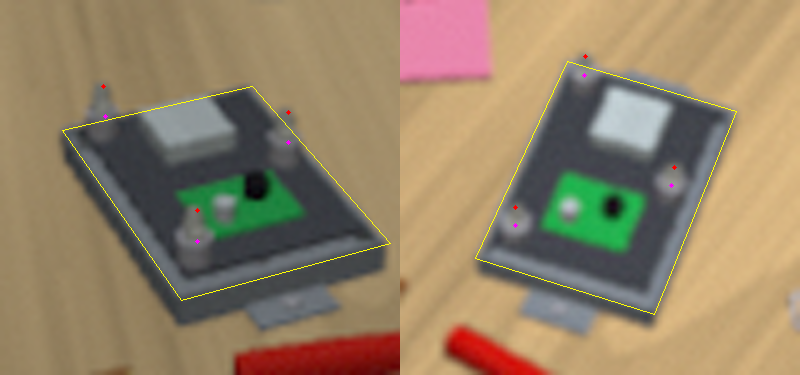

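```bash
cat > cov.py <<'E'
from h import *
from scipy.optimize import least_squares
from scipy.spatial.transform import Rotation as R
f=grab_frame('wrist');o=observe()
H=np.array([[-45,72,5],[45,0,5],[-65,95,5],[65,95,5],[0,0,31.]])[:4]
U=np.array([[158.5,95.5],[341,237.5],[110,42],[398.5,41]])
def mod(p): return H@R.from_euler('ZYX',[p[3],0,0]).as_matrix().T+p[:3]
r=least_squares(lambda p:(proj(f,mod(p))-U).ravel(),[573,-198,125,-.19]);print(r.x.round(3),r.fun.round(1))
T=R.from_quat(o['eef_rot']);print('tool',o['tool_pos'].round(1),T.as_matrix().round(3));print('cover in tool',T.inv().apply(r.x[:3]-o['tool_pos']).round(1),'yaw diff',r.x[3]-np.arctan2(*T.as_matrix()[[1,0],0]))
E
python3 cov.py
```

```text
[ 5.69482e+02 -1.96545e+02  1.15994e+02 -1.91000e-01] [ 0.   0.1 -0.6 -0.6 -0.3  0.4  0.8  0.1]
tool [ 569.9 -197.4  141.9] [[ 0.981 -0.003  0.192]
 [-0.192 -0.001  0.981]
 [-0.003 -1.    -0.002]]
cover in tool [-0.5 25.9  0.8] yaw diff 0.002397351542637982
```

```bash
python3 go.py 551.1 162.6 120 0.236
```

```text
at [ 569.9 -197.4  141.9] t 5.2 F [-0.3  0.3 -3.2] gap 32.9
row [-2.922  0.718 11.658] [ 0.01  -4.103 -0.033]
```

Call:
{"name": "apply_moves", "arguments": {"steps": "-0.1 0 0.4 0 -0.1 0;-0.3 0 1.2 0 -0.4 0;-0.6 0 2.2 0 -0.8 0;-0.9 0 3.3 0 -1.2 0;-1.1 0 4.4 0 -1.6 0;-1.4 0 5.5 0 -2 0;-1.7 0 6.6 0 -2.4 0;-1.9 0 7.7 0 -2.8 0;-2.2 0.1 8.8 0 -3.2 0;-2.5 0.2 9.8 0 -3.5 0"}}

```text
time_s: 6.03
tool_pos: [551.3, 110.3, 135.7]
eef_rot: [-0.704, -0.062, 0.064, 0.704]
wrist_force: [0.3, 0.6, -3.9]
finger_gap: 33.1
```

```bash
python3 go.py 551.1 162.6 120 0.236
```

```text
at [551.3 110.3 135.7] t 6.03 F [ 0.3  0.6 -3.9] gap 33.1
row [0.307 0.524 1.715] [-0.008 -0.543 -0.031]
```

Call:
{"name": "apply_moves", "arguments": {"steps": "0.15 0.2 0.8 0 -0.3 0;0.25 0.4 1.4 0 -0.5 0;0.31 0.52 1.72 0 -0.54 0;0.31 0.52 1.72 0 -0.54 0;0.31 0.52 1.72 0 -0.54 0;0.31 0.52 1.72 0 -0.54 0"}}

```text
time_s: 6.53
tool_pos: [551.4, 161.1, 120.1]
eef_rot: [0.703, 0.081, -0.084, -0.702]
wrist_force: [0.2, -0.0, -3.7]
finger_gap: 33.5
```

```bash
python3 go.py 551.1 162.6 102 0.236
python3 - <<'E'
from h import *
f=grab_frame('wrist');save('w4',f)
f=grab_frame('side');save('s4',f)
a=cv2.imread('pics/s4.png')[110:230,180:300];cv2.imwrite('pics/s4z.png',cv2.resize(a,None,fx=5,fy=5,interpolation=cv2.INTER_CUBIC))
E
```

```text
at [551.4 161.1 120.1] t 6.53 F [ 0.2 -0.  -3.7] gap 33.5
row [0.003 0.604 0.052] [ 0.005 -0.021 -0.034]
```

View pics/w4.png

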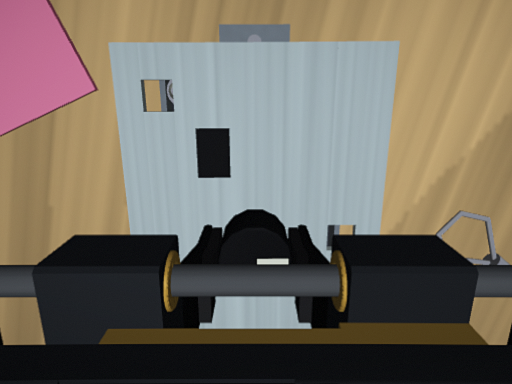

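View pics/s4z.png

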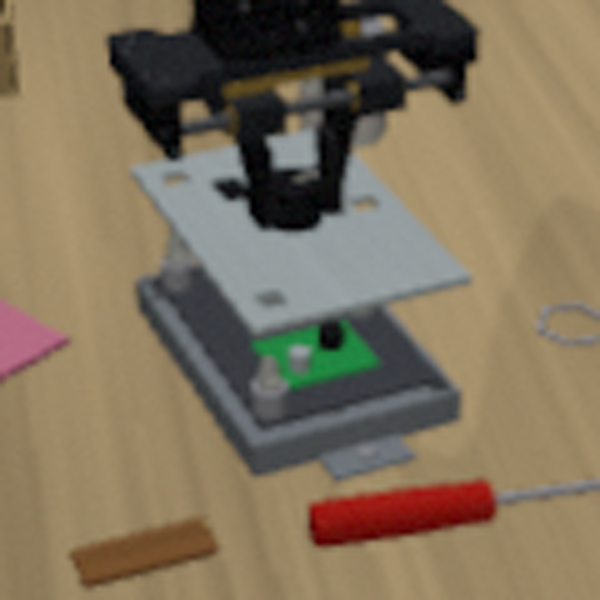

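```bash
cat > ovw.py <<'E'
import sys
from h import *
n=sys.argv[1];p=list(map(float,sys.argv[2:6]))
f=grab_frame('wrist');save(n,f)
im=cv2.resize(cv2.imread('pics/%s.png'%n),None,fx=3,fy=3,interpolation=cv2.INTER_CUBIC)
c,s=np.cos(p[2]),np.sin(p[2])
g=lambda x,y,z:[p[0]+c*x-s*y,p[1]+s*x+c*y,z]
def circ(x,y,r,z,col):
    t=np.linspace(0,6.3,40);P=proj(f,[g(x+r*np.cos(a),y+r*np.sin(a),z) for a in t])
    cv2.polylines(im,[((P+.5)*3).astype(np.int32)],True,col,1)
for x,y in [(-45,72),(45,0)]:
    circ(x,y,10,p[3],(255,0,255));circ(x,y,6,p[3]+12,(0,255,0));circ(x,y,2.5,p[3]+21,(0,0,255))
B=proj(f,[g(x,y,22) for x,y in [(-65,95),(65,95),(65,-95),(-65,-95)]])
cv2.polylines(im,[((B+.5)*3).astype(np.int32)],True,(0,255,255),1)
a=im[180:430,330:640];b=im[580:800,900:1160]
r=lambda i:cv2.resize(i,(400,400*i.shape[0]//i.shape[1]))
a,b=r(a),r(b);h=max(a.shape[0],b.shape[0]);q=lambda i:cv2.copyMakeBorder(i,0,h-i.shape[0],0,0,0)
cv2.imwrite('pics/%sz.png'%n,np.hstack([q(a),q(b)]))
E
python3 ovw.py w5 550.4 163.3 .236 40.6
```

```text
(no output)
```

View pics/w5z.png

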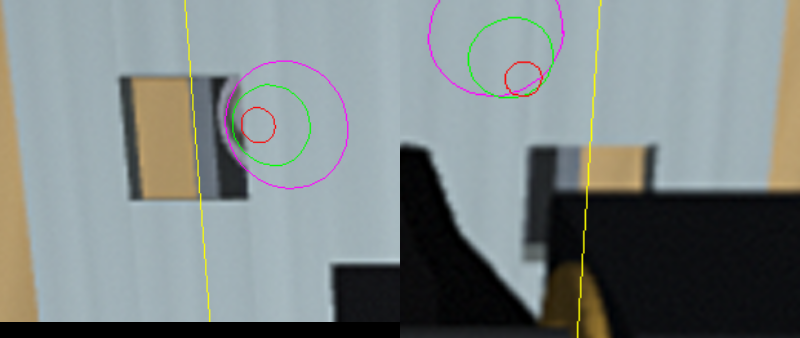

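Run:
```python
from h import *
f=grab_frame('wrist')
c,s=np.cos(.236),np.sin(.236)
for z in (0,2,3): print(proj(f,[[550.4+c*x-s*117,163.3+s*x+c*117,z] for x in (-20,0,20)]).round(1))
im=f['img'][10:60,200:310];print([int(v) for v in f['img'][15:50,240].mean(1)])
cv2.imwrite('pics/ft.png',cv2.resize(im[:,:,::-1],None,fx=6,fy=6,interpolation=cv2.INTER_CUBIC))
```

```text
[[226.4  26.1]
 [254.6  25.9]
 [282.8  25.8]]
[[226.2  25.5]
 [254.6  25.4]
 [283.   25.2]]
[[226.1  25.3]
 [254.6  25.1]
 [283.1  25. ]]
[128, 129, 128, 128, 128, 127, 128, 128, 125, 116, 111, 111, 112, 112, 112, 112, 112, 112, 112, 111, 111, 112, 111, 111, 110, 111, 121, 152, 172, 171, 171, 170, 170, 170, 171]
```

View pics/ft.png

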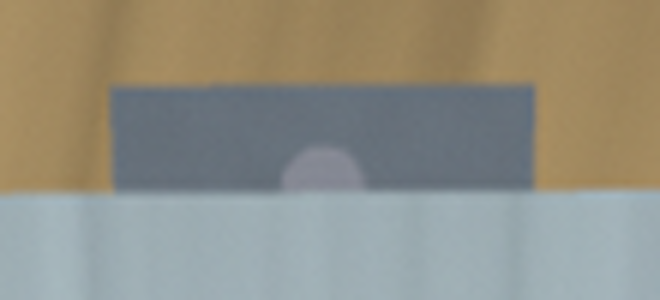

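```bash
python3 go.py 549.6 164.0 92 0.236
```

```text
at [551.7 161.2 120.4] t 6.73 F [ 0.2  0.8 -3.3] gap 33.5
row [-0.044  0.946  0.107] [-0.002 -0.027 -0.027]
```

Call:
{"name": "apply_moves", "arguments": {"steps": "-0.04 0.3 0.12 0 -0.03 -0.03;-0.04 0.6 0.12 0 -0.03 -0.03;-0.04 0.8 0.12 0 -0.03 -0.03;-0.04 0.95 0.12 0 -0.03 -0.03;-0.04 0.95 0.12 0 -0.03 -0.03;-0.04 0.95 0.12 0 -0.03 -0.03"}}

```text
time_s: 7.23
tool_pos: [549.3, 164.4, 91.3]
eef_rot: [-0.702, -0.083, 0.084, 0.702]
wrist_force: [-0.2, -0.8, -3.3]
finger_gap: 33.1
```

```bash
python3 ovw.py w6 548.9 164.7 .236 40.6;python3 go.py 549.6 164.0 92 0.236
```

```text
at [549.7 164.6  91.8] t 7.28 F [-0.4  0.6 -3.6] gap 33.5
row [-0.007 -0.007 -0.018] [-0.005  0.003  0.002]
```

View pics/w6z.png

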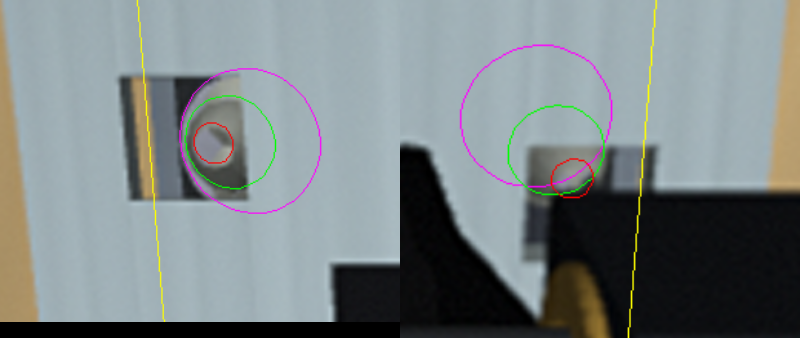

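Call:
{"name": "apply_moves", "arguments": {"steps": "0 0.15 -0.01 0 0 0;0 0.3 -0.01 0 0 0;0 0.4 -0.01 0 0 0;0 0.4 -0.01 0 0 0;0 0.4 -0.01 0 0 0"}}

```text
time_s: 7.7
tool_pos: [549.5, 164.2, 79.5]
eef_rot: [-0.702, -0.083, 0.084, 0.702]
wrist_force: [0.1, 0.2, -3.0]
finger_gap: 33.3
```

```bash
python3 ovw.py w7 548.9 164.7 .236 40.6;python3 go.py 549.6 164.0 73 0.236
```

```text
at [549.7 164.3  79.7] t 7.75 F [-0.  -0.4 -2.7] gap 33.3
row [-0.006  0.223 -0.009] [-0.005  0.004  0.001]
```

View pics/w7z.png

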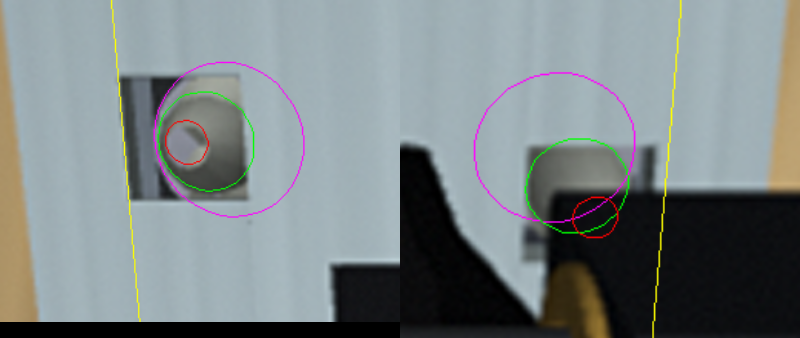

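Call:
{"name": "apply_moves", "arguments": {"steps": "0 0.08 -0.01 0 0 0;0 0.14 -0.01 0 0 0;0 0.17 -0.01 0 0 0;0 0.17 -0.01 0 0 0"}}

```text
time_s: 8.08
tool_pos: [550.0, 163.5, 74.6]
eef_rot: [0.702, 0.083, -0.083, -0.702]
wrist_force: [0.6, -1.0, -2.0]
finger_gap: 33.1
```

Call:
{"name": "apply_moves", "arguments": {"steps": "0 0.06 0 0 0 0;0 0.06 0 0 0 0;0 0.06 0 0 0 0"}}

```text
time_s: 8.33
tool_pos: [550.4, 163.4, 73.3]
eef_rot: [0.702, 0.083, -0.083, -0.702]
wrist_force: [-1.0, -1.9, 2.6]
finger_gap: 33.4
```

```bash
python3 ovw.py w8 548.9 164.7 .236 40.6;python3 - <<'E'
from h import *
f=grab_frame('side');save('s8',f)
a=cv2.imread('pics/s8.png')[110:230,180:300];cv2.imwrite('pics/s8z.png',cv2.resize(a,None,fx=5,fy=5,interpolation=cv2.INTER_CUBIC))
print(observe()['wrist_force'],observe()['tool_pos'])
E
```

```text
[-1.65943741 -1.77750703  3.47886851] [550.32505983 163.47159221  73.21250495]
```

View pics/w8z.png

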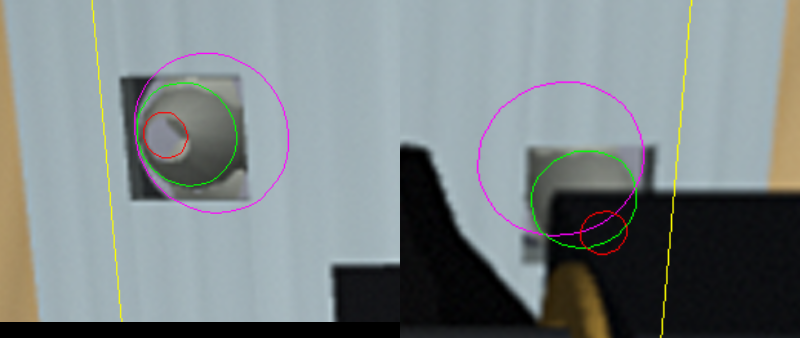

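View pics/s8z.png

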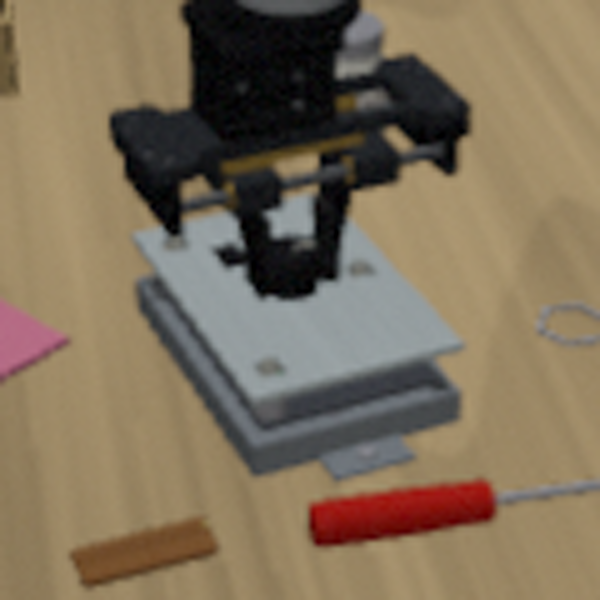

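Call:
{"name": "apply_moves", "arguments": {"steps": "0 0 0 0 0 0;0 0 0 0 0 0;0 0 0 0 0 0;0 0 0 0 0 0", "fingers": 0.53}}

```text
time_s: 8.77
tool_pos: [550.2, 163.8, 73.1]
eef_rot: [-0.702, -0.084, 0.083, 0.702]
wrist_force: [-0.5, -1.2, -0.2]
finger_gap: 40.3
```

Call:
{"name": "apply_moves", "arguments": {"steps": "0 -0.2 0 0 0 0;0 -0.6 0 0 0 0;0 -1.2 0 0 0 0;0 -1.8 0 0 0 0;0 -1.8 0 0 0 0"}}

```text
time_s: 9.18
tool_pos: [552.7, 165.2, 131.9]
eef_rot: [-0.702, -0.086, 0.081, 0.702]
wrist_force: [0.5, -0.2, 0.4]
finger_gap: 40.9
```

```bash
python3 ovw.py w9 548.9 164.7 .236 40.6;python3 - <<'E'
from h import *
f=grab_frame('side');save('s9',f)
a=cv2.imread('pics/s9.png')[110:230,180:300];cv2.imwrite('pics/s9z.png',cv2.resize(a,None,fx=5,fy=5,interpolation=cv2.INTER_CUBIC))
o=observe();print(o['wrist_force'],o['tool_pos'],o['q'])
E
```

```text
[0.85363968 0.36179114 0.35677587] [550.99572957 164.10000841 128.5681398 ] [ 0.31328303  0.32844134 -0.76383207  1.75546461  0.24772058  1.15296778
 -0.28839798]
```

View pics/w9.png

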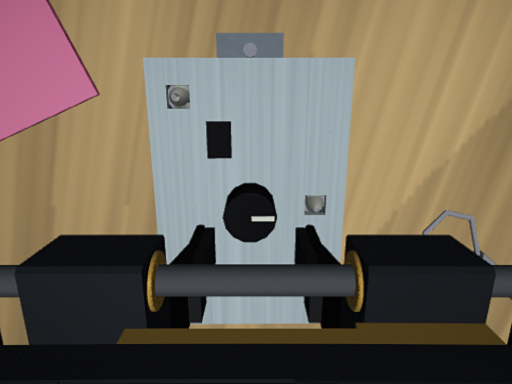

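View pics/s9z.png

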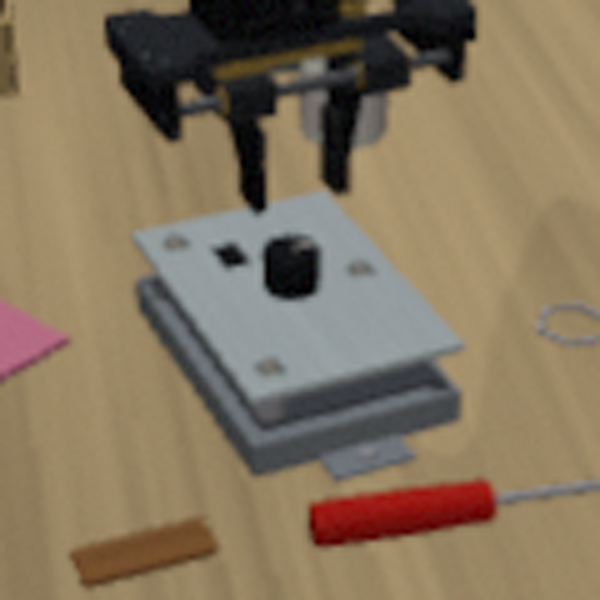

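```bash
python3 go.py 493.7 203.5 85 0.236
```

```text
at [551.  164.1 128.6] t 9.28 F [0.9 0.4 0.4] gap 41.2
row [-1.554  1.446  1.724] [0.003 0.002 0.033]
```

Call:
{"name": "apply_moves", "arguments": {"steps": "-0.6 0 0.7 0 0 0;-1.2 0 1.3 0 0 0;-1.56 0.2 1.73 0 0 0;-1.56 0.8 1.73 0 0 0;-1.56 1.2 1.73 0 0 0;-1.56 1.45 1.73 0 0 0;-1.56 1.45 1.73 0 0 0;-1.56 1.45 1.73 0 0 0", "fingers": 1}}

```text
time_s: 9.95
tool_pos: [493.6, 203.0, 84.3]
eef_rot: [-0.702, -0.084, 0.082, 0.702]
wrist_force: [0.2, 0.9, 0.2]
finger_gap: 1.7
```

```bash
python3 go.py 493.7 203.5 71 0.236;python3 - <<'E'
from h import *
f=grab_frame('side');save('s10',f)
a=cv2.imread('pics/s10.png')[110:230,180:300];cv2.imwrite('pics/s10z.png',cv2.resize(a,None,fx=5,fy=5,interpolation=cv2.INTER_CUBIC))
f=grab_frame('wrist');save('w10',f)
E
```

```text
at [493.6 203.   84.3] t 9.95 F [0.2 0.9 0.2] gap 1.7
row [0.007 0.442 0.014] [-0.001 -0.008  0.019]
```

View pics/s10z.png

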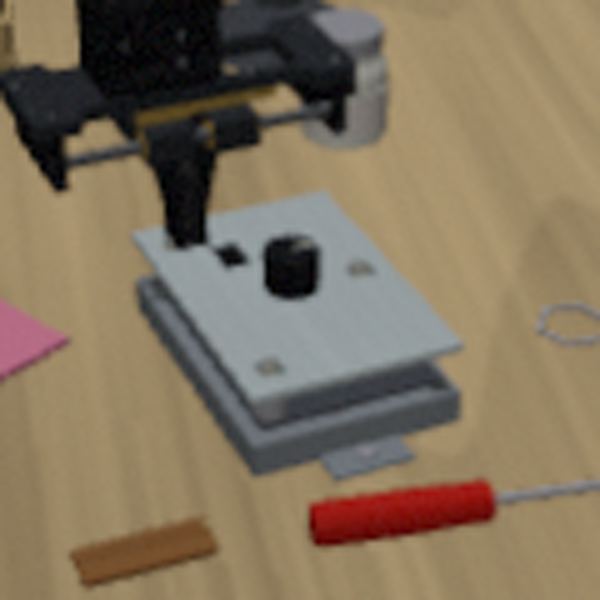

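View pics/w10.png

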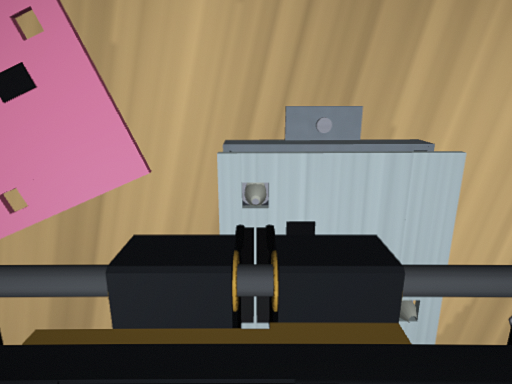

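Call:
{"name": "apply_moves", "arguments": {"steps": "0 0.2 0.01 0 0 0;0 0.35 0.01 0 0 0;0 0.44 0.01 0 0 0;0 0.48 0.01 0 0 0;0 0.5 0.01 0 0 0;0 0.52 0.01 0 0 0;0 0.54 0.01 0 0 0;0 0.56 0.01 0 0 0"}}

```text
time_s: 10.72
tool_pos: [494.2, 204.1, 68.7]
eef_rot: [-0.702, -0.085, 0.082, 0.702]
wrist_force: [-1.0, 1.2, 2.5]
finger_gap: 0.9
```

Call:
{"name": "apply_moves", "arguments": {"steps": "0 0.03 0 0 0 0;0 0.06 0 0 0 0;0 0.09 0 0 0 0;0 0.12 0 0 0 0"}}

```text
time_s: 11.05
tool_pos: [494.2, 204.2, 65.2]
eef_rot: [-0.702, -0.085, 0.082, 0.702]
wrist_force: [-1.0, 0.8, 3.6]
finger_gap: 0.4
```

Call:
{"name": "apply_moves", "arguments": {"steps": "0 0.03 0 0 0 0;0 0.06 0 0 0 0;0 0.09 0 0 0 0;0 0.12 0 0 0 0"}}

```text
time_s: 11.38
tool_pos: [494.3, 204.2, 61.6]
eef_rot: [-0.702, -0.085, 0.082, 0.702]
wrist_force: [-1.3, 0.2, 3.0]
finger_gap: 0.6
```

Run:
```python
from h import *
f=grab_frame('side');save('s11',f)
a=cv2.imread('pics/s11.png')[110:230,180:300];cv2.imwrite('pics/s11z.png',cv2.resize(a,None,fx=5,fy=5,interpolation=cv2.INTER_CUBIC))
f=grab_frame('wrist');save('w11',f)
o=observe();print(o['wrist_force'],o['tool_pos'])
```

```text
[-1.05083593  0.1416419   3.6239096 ] [494.2597454  204.18716928  61.45627236]
```

View pics/s11z.png

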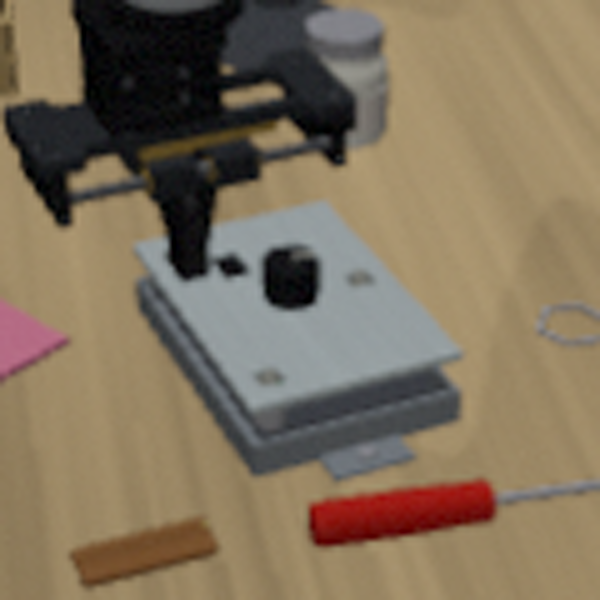

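View pics/w11.png

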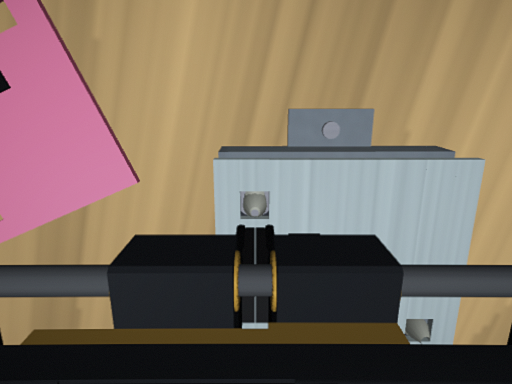

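Call:
{"name": "apply_moves", "arguments": {"steps": "0 0.03 0 0 0 0;0 0.06 0 0 0 0;0 0.09 0 0 0 0;0 0.12 0 0 0 0"}}

```text
time_s: 11.82
tool_pos: [494.3, 204.2, 57.8]
eef_rot: [-0.702, -0.085, 0.082, 0.703]
wrist_force: [-1.5, 0.4, 3.8]
finger_gap: 0.1
```

Call:
{"name": "apply_moves", "arguments": {"steps": "0 0.03 0 0 0 0;0 0.06 0 0 0 0;0 0.09 0 0 0 0"}}

```text
time_s: 12.07
tool_pos: [494.3, 204.7, 55.6]
eef_rot: [-0.702, -0.085, 0.082, 0.703]
wrist_force: [-3.7, 0.0, 10.1]
finger_gap: 0.3
```

Call:
{"name": "apply_moves", "arguments": {"steps": "0 0.03 0 0 0 0;0 0.05 0 0 0 0"}}

```text
time_s: 12.23
tool_pos: [494.5, 205.1, 54.9]
eef_rot: [-0.702, -0.085, 0.082, 0.703]
wrist_force: [-3.5, -0.3, 10.8]
finger_gap: 0.2
```

Call:
{"name": "apply_moves", "arguments": {"steps": "0 0.03 0 0 0 0;0 0.05 0 0 0 0"}}

```text
time_s: 12.4
tool_pos: [494.6, 205.4, 54.4]
eef_rot: [-0.702, -0.085, 0.081, 0.702]
wrist_force: [-4.5, -1.0, 11.8]
finger_gap: 0.7
```

Call:
{"name": "apply_moves", "arguments": {"steps": "0 0.04 -0.04 0 0 0;0 0.08 -0.04 0 0 0;0 0.1 -0.04 0 0 0"}}

```text
time_s: 12.65
tool_pos: [495.3, 204.3, 51.3]
eef_rot: [-0.702, -0.085, 0.081, 0.702]
wrist_force: [-1.0, 0.1, 5.3]
finger_gap: 0.3
```

Call:
{"name": "apply_moves", "arguments": {"steps": "0 0.05 -0.03 0 0 0;0 0.1 -0.03 0 0 0;0 0.13 -0.03 0 0 0"}}

```text
time_s: 12.9
tool_pos: [495.2, 205.3, 49.1]
eef_rot: [-0.701, -0.086, 0.081, 0.703]
wrist_force: [-7.3, 0.0, 21.2]
finger_gap: 0.6
```

Call:
{"name": "apply_moves", "arguments": {"steps": "0 -0.3 0 0 0 0;0 -0.8 0 0 0 0;0 -1.4 0 0 0 0;0 -1.4 0 0 0 0"}}

```text
time_s: 13.23
tool_pos: [496.8, 206.0, 93.6]
eef_rot: [-0.701, -0.087, 0.08, 0.703]
wrist_force: [1.3, 0.3, 0.9]
finger_gap: 0.4
```

```bash
cat > look.py <<'E'
import sys
from h import *
n=sys.argv[1]
f=grab_frame('side');save('s'+n,f)
a=cv2.imread('pics/s%s.png'%n)[120:220,180:300];a=cv2.resize(a,None,fx=5,fy=5,interpolation=cv2.INTER_CUBIC)
cv2.imwrite('pics/s%sz.png'%n,a)
f=grab_frame('wrist');save('w'+n,f)
E
python3 look.py 12; python3 go.py 517.5 104.3 85 0.236
```

```text
at [495.4 204.9  91. ] t 13.33 F [ 0.6 -0.2 -0.3] gap 0.4
row [-0.069  0.197 -3.434] [-0.01   0.001  0.067]
```

View pics/s12z.png

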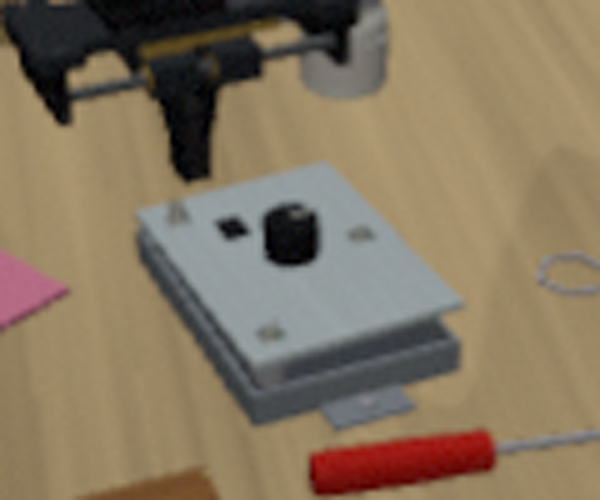

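View pics/w12.png

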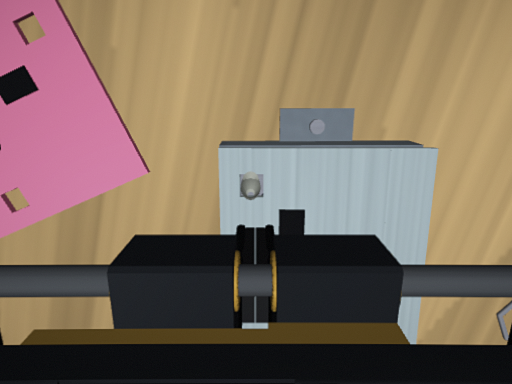

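Call:
{"name": "apply_moves", "arguments": {"steps": "0 0 -0.6 0 0 0;0 0 -1.4 0 0 0;-0.03 0 -2.2 0 0 0.06;-0.05 0.1 -3 0 0 0.06;-0.06 0.2 -3.4 0 0 0.06;-0.06 0.3 -3.43 0 0 0.06;-0.06 0.5 -3.43 0 0 0.06;-0.06 0.7 -3.43 0 0 0.06;-0.06 0.7 -3.43 0 0 0.06"}}

```text
time_s: 14.08
tool_pos: [516.2, 106.3, 68.3]
eef_rot: [-0.701, -0.084, 0.085, 0.703]
wrist_force: [-0.2, -0.7, 0.0]
finger_gap: 0.7
```

```bash
python3 look.py 13; python3 go.py 517.5 104.3 60 0.236
```

```text
at [517.  106.1  69.4] t 14.18 F [0.3 1.2 0. ] gap 0.7
row [ 0.001  0.313 -0.064] [-0.018  0.026 -0.003]
```

View pics/s13z.png

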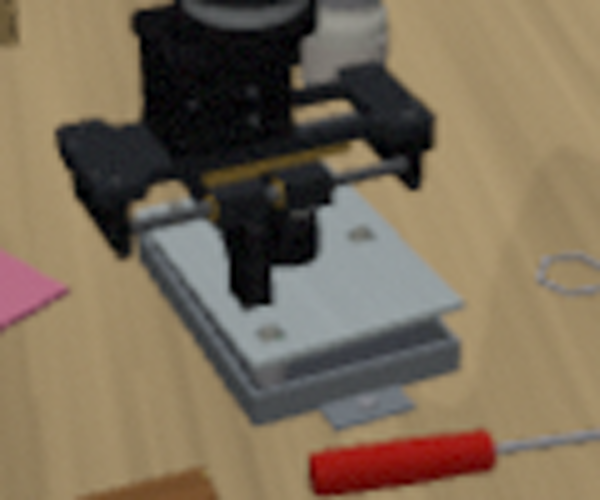

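Call:
{"name": "apply_moves", "arguments": {"steps": "0 0.15 -0.07 0 0 0;0 0.3 -0.07 0 0 0;0 0.37 -0.07 0 0 0;0 0.41 -0.07 0 0 0;0 0.44 -0.07 0 0 0;0 0.47 -0.07 0 0 0"}}

```text
time_s: 14.68
tool_pos: [517.6, 103.7, 55.6]
eef_rot: [-0.702, -0.084, 0.084, 0.702]
wrist_force: [-2.3, -2.0, 6.5]
finger_gap: 0.5
```

Call:
{"name": "apply_moves", "arguments": {"steps": "0 0.03 0 0 0 0;0 0.06 0 0 0 0;0 0.09 0 0 0 0"}}

```text
time_s: 14.93
tool_pos: [517.8, 103.3, 53.9]
eef_rot: [0.702, 0.084, -0.084, -0.702]
wrist_force: [-3.8, -2.0, 10.2]
finger_gap: 0.4
```

Call:
{"name": "apply_moves", "arguments": {"steps": "0 0.04 0.02 0 0 0;0 0.07 0.02 0 0 0;0 0.1 0.02 0 0 0"}}

```text
time_s: 15.18
tool_pos: [518.3, 103.9, 51.7]
eef_rot: [0.702, 0.084, -0.084, -0.702]
wrist_force: [-0.1, -0.1, 0.3]
finger_gap: 0.6
```

Call:
{"name": "apply_moves", "arguments": {"steps": "0 0.04 0.02 0 0 0;0 0.08 0.02 0 0 0;0 0.1 0.02 0 0 0"}}

```text
time_s: 15.43
tool_pos: [518.4, 103.6, 49.3]
eef_rot: [0.703, 0.084, -0.084, -0.701]
wrist_force: [-2.6, -3.1, 12.1]
finger_gap: 0.5
```

Call:
{"name": "apply_moves", "arguments": {"steps": "0 0.05 0.01 0 0 0;0 0.1 0.01 0 0 0;0 0.14 0.01 0 0 0"}}

```text
time_s: 15.68
tool_pos: [518.7, 102.6, 47.2]
eef_rot: [0.704, 0.083, -0.084, -0.7]
wrist_force: [-8.6, -5.4, 25.3]
finger_gap: 0.2
```

Call:
{"name": "apply_moves", "arguments": {"steps": "0 -0.3 0 0 0 0;0 -0.9 0 0 0 0;0 -1.7 0 0 0 0;0 -1.8 0 0 0 0;0 -1.8 0 0 0 0"}}

```text
time_s: 16.1
tool_pos: [519.9, 103.3, 102.5]
eef_rot: [0.704, 0.085, -0.082, -0.7]
wrist_force: [-0.3, -0.3, -0.6]
finger_gap: 0.3
```

```bash
python3 look.py 14; python3 go.py 575.3 193.3 98 0.236
```

```text
at [518.2 102.8 100.4] t 16.2 F [-0.1  0.  -0.2] gap 0.3
row [2.558 0.062 2.488] [ 0.05   0.006 -0.015]
```

View pics/s14z.png

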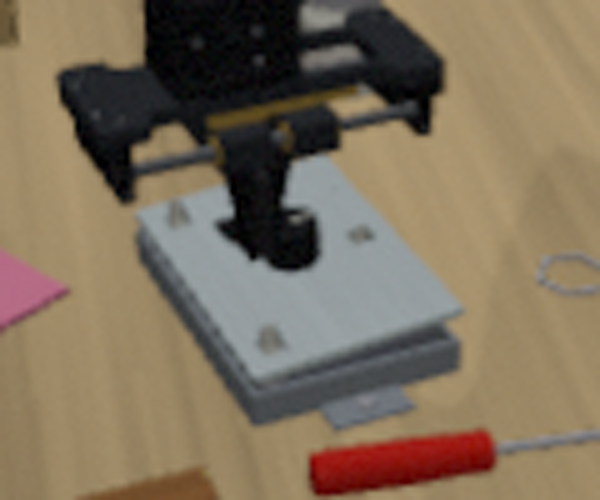

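View pics/w14.png

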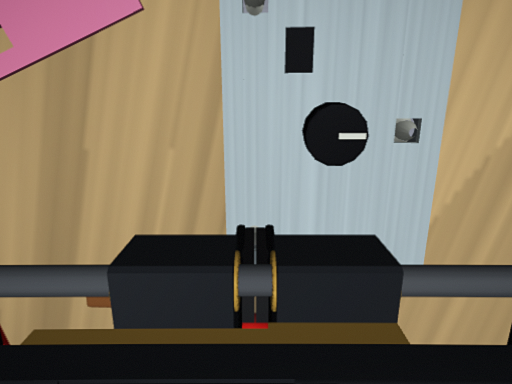

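```bash
python3 go.py 586 150.3 72 0.236
```

```text
at [518.2 102.8 100.4] t 16.2 F [-0.1  0.  -0.2] gap 0.3
row [2.57  0.937 1.015] [ 0.05   0.006 -0.015]
```

Call:
{"name": "apply_moves", "arguments": {"steps": "0.6 0 0.2 0.05 0 0;1.3 0 0.5 0.05 0 0;2 0 0.8 0.05 0 0;2.5 0 1 0.05 0 0;2.57 0.2 1.02 0.05 0 0;2.57 0.6 1.02 0.05 0 0;2.57 0.9 1.02 0.05 0 0;2.57 0.94 1.02 0.05 0 0;2.57 0.94 1.02 0.05 0 0"}}

```text
time_s: 16.95
tool_pos: [584.2, 149.1, 70.0]
eef_rot: [0.703, 0.081, -0.085, -0.702]
wrist_force: [-0.4, 0.2, 0.7]
finger_gap: 0.8
```

```bash
python3 look.py 15; python3 go.py 586 150.3 60 0.236
```

```text
at [585.6 149.8  71.8] t 17.05 F [ 0.1  1.  -0.3] gap 0.8
row [0.018 0.393 0.013] [ 0.004  0.001 -0.019]
```

View pics/s15z.png

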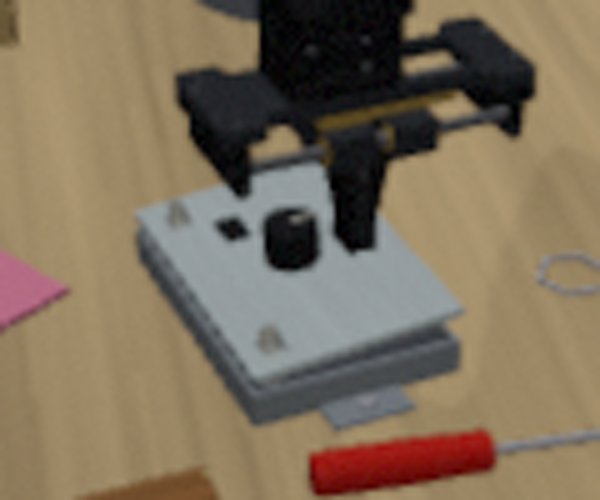

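View pics/w15.png

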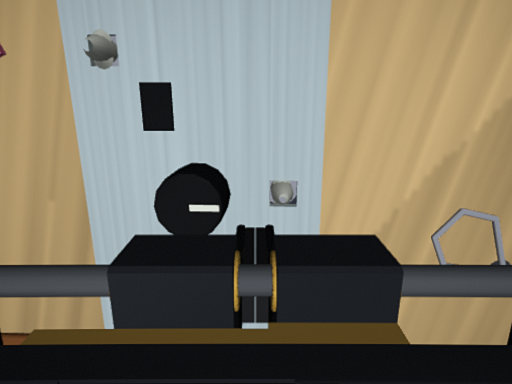

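Call:
{"name": "apply_moves", "arguments": {"steps": "0.01 0.2 0.01 0 0 0;0.01 0.35 0.01 0 0 0;0.01 0.42 0.01 0 0 0;0.01 0.46 0.01 0 0 0;0.01 0.5 0.01 0 0 0;0.01 0.54 0.01 0 0 0"}}

```text
time_s: 17.55
tool_pos: [586.2, 150.1, 56.1]
eef_rot: [0.703, 0.083, -0.084, -0.702]
wrist_force: [-1.7, 0.0, 5.7]
finger_gap: 0.6
```

Call:
{"name": "apply_moves", "arguments": {"steps": "0 0.04 0 0 0 0;0 0.07 0 0 0 0;0 0.1 0 0 0 0"}}

```text
time_s: 17.8
tool_pos: [586.6, 150.2, 54.3]
eef_rot: [0.703, 0.083, -0.083, -0.702]
wrist_force: [-3.1, -0.8, 9.4]
finger_gap: 0.3
```

Call:
{"name": "apply_moves", "arguments": {"steps": "0 0.04 0 0 0 0;0 0.08 0 0 0 0;0 0.11 0 0 0 0"}}

```text
time_s: 18.05
tool_pos: [586.9, 150.4, 51.5]
eef_rot: [0.703, 0.083, -0.083, -0.702]
wrist_force: [-0.3, -0.5, -0.4]
finger_gap: 0.2
```

Call:
{"name": "apply_moves", "arguments": {"steps": "-0.02 0.04 0 0 0 0;-0.02 0.08 0 0 0 0;-0.02 0.11 0 0 0 0"}}

```text
time_s: 18.3
tool_pos: [587.1, 150.3, 49.4]
eef_rot: [0.703, 0.084, -0.083, -0.701]
wrist_force: [-1.9, -1.6, 12.8]
finger_gap: 0.6
```

Call:
{"name": "apply_moves", "arguments": {"steps": "-0.02 0.05 0 0 0 0;-0.02 0.1 0 0 0 0;-0.02 0.11 0 0 0 0"}}

```text
time_s: 18.55
tool_pos: [587.5, 150.3, 48.8]
eef_rot: [0.703, 0.084, -0.082, -0.701]
wrist_force: [-4.2, -2.5, 19.3]
finger_gap: 0.6
```

Call:
{"name": "apply_moves", "arguments": {"steps": "0 -0.3 0 0 0 0;0 -0.9 0 0 0 0;0 -1.8 0 0 0 0;0 -2 0 0 0 0;0 -2 0 0 0 0"}}

```text
time_s: 18.97
tool_pos: [588.8, 151.2, 111.1]
eef_rot: [0.703, 0.086, -0.08, -0.701]
wrist_force: [0.3, -0.7, 0.3]
finger_gap: 0.7
```

```bash
python3 look.py 16; python3 go.py 518.3 104.3 65 0.236
```

```text
at [586.9 150.2 108.1] t 19.07 F [-0.3 -0.8 -0.7] gap 0.6
row [-2.585  1.433 -0.949] [ 0.035 -0.003  0.025]
```

View pics/s16z.png

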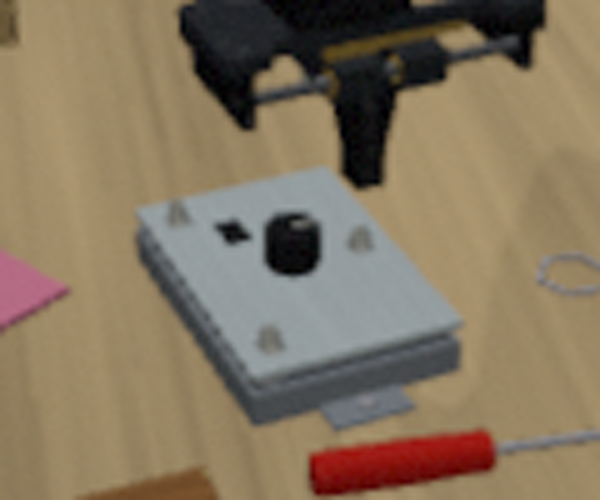

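View pics/w16.png

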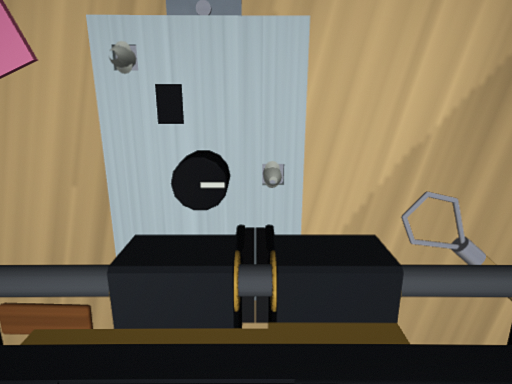

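Call:
{"name": "apply_moves", "arguments": {"steps": "-0.6 0 -0.2 0 0 0;-1.3 0 -0.5 0 0 0;-2 0 -0.8 0 0 0;-2.5 0 -0.95 0.03 0 0.02;-2.58 0.2 -0.95 0.03 0 0.02;-2.58 0.7 -0.95 0.03 0 0.02;-2.58 1.2 -0.95 0.03 0 0.02;-2.58 1.5 -0.95 0.03 0 0.02;-2.58 1.7 -0.95 0.03 0 0.02;-2.58 1.75 -0.95 0.03 0 0.02"}}

```text
time_s: 19.9
tool_pos: [517.5, 104.5, 53.7]
eef_rot: [-0.702, -0.082, 0.084, 0.702]
wrist_force: [-1.0, -0.0, -0.1]
finger_gap: 0.4
```

```bash
python3 go.py 518.0 104.5 48.5 0.236
```

```text
at [517.5 104.5  53.7] t 19.9 F [-1.  -0.  -0.1] gap 0.4
row [ 0.016  0.173 -0.005] [-0.007  0.002 -0.022]
```

Call:
{"name": "apply_moves", "arguments": {"steps": "0.01 0.06 0 0 0 0;0.01 0.1 0 0 0 0;0.01 0.13 0 0 0 0;0.01 0.16 0 0 0 0;0.01 0.19 0 0 0 0"}}

```text
time_s: 20.32
tool_pos: [518.2, 104.3, 48.9]
eef_rot: [0.702, 0.083, -0.084, -0.702]
wrist_force: [-2.7, -2.2, 8.1]
finger_gap: 0.4
```

Call:
{"name": "apply_moves", "arguments": {"steps": "0 0.03 0 0 0 0;0 0.06 0 0 0 0;0 0.09 0 0 0 0"}}

```text
time_s: 20.57
tool_pos: [518.3, 103.8, 47.9]
eef_rot: [0.703, 0.082, -0.084, -0.701]
wrist_force: [-5.6, -3.2, 15.3]
finger_gap: 0.7
```

Call:
{"name": "apply_moves", "arguments": {"steps": "0 0.05 0.01 0 0 0;0 0.09 0.01 0 0 0;0 0.11 0.01 0 0 0"}}

```text
time_s: 20.82
tool_pos: [518.5, 103.4, 47.0]
eef_rot: [0.704, 0.082, -0.084, -0.7]
wrist_force: [-8.8, -3.5, 21.6]
finger_gap: 0.5
```

Call:
{"name": "apply_moves", "arguments": {"steps": "0 -0.3 0 0 0 0;0 -0.9 0 0 0 0;0 -1.2 0 0 0 0;0 -1.2 0 0 0 0;0 -1.2 0 0 0 0"}}

```text
time_s: 21.23
tool_pos: [519.0, 103.5, 83.3]
eef_rot: [0.704, 0.083, -0.083, -0.7]
wrist_force: [-0.0, 0.3, 0.5]
finger_gap: 0.7
```

```bash
python3 go.py 494.2 203.5 56 0.236
```

```text
at [519.  103.5  83.3] t 21.23 F [-0.   0.3  0.5] gap 0.7
row [-0.027  0.892  3.441] [ 0.053 -0.008 -0.016]
```

Call:
{"name": "apply_moves", "arguments": {"steps": "0 0 0.6 0 0 0;0 0 1.4 0.03 0 0;0 0 2.2 0.05 0 0;-0.03 0 3 0.05 0 0;-0.03 0.1 3.4 0.05 0 0;-0.03 0.4 3.44 0.05 0 0;-0.03 0.8 3.44 0.05 0 0;-0.03 0.9 3.44 0.05 0 0;-0.03 0.9 3.44 0.05 0 0"}}

```text
time_s: 21.98
tool_pos: [493.1, 201.2, 53.4]
eef_rot: [0.703, 0.08, -0.084, -0.702]
wrist_force: [-1.0, -0.2, -0.7]
finger_gap: 0.7
```

```bash
python3 go.py 494.2 203.5 48.5 0.236
```

```text
at [493.1 201.2  53.4] t 21.98 F [-1.  -0.2 -0.7] gap 0.7
row [0.055 0.163 0.066] [ 0.01  -0.028 -0.057]
```

Call:
{"name": "apply_moves", "arguments": {"steps": "0.05 0.06 0.03 0 0 -0.05;0.05 0.1 0.03 0 0 -0.05;0.05 0.14 0.03 0 0 -0.05;0.05 0.18 0.03 0 0 -0.05;0.05 0.21 0.03 0 0 -0.05"}}

```text
time_s: 22.4
tool_pos: [494.5, 202.1, 48.3]
eef_rot: [0.703, 0.082, -0.082, -0.702]
wrist_force: [-4.9, -2.2, 11.9]
finger_gap: 0.5
```

Call:
{"name": "apply_moves", "arguments": {"steps": "0 0.04 0 0 0 0;0 0.08 0 0 0 0;0 0.12 0 0 0 0"}}

```text
time_s: 22.65
tool_pos: [494.3, 202.7, 47.0]
eef_rot: [0.703, 0.082, -0.082, -0.701]
wrist_force: [-8.4, -1.6, 22.6]
finger_gap: 0.5
```

Call:
{"name": "apply_moves", "arguments": {"steps": "0 -0.3 0 0 0 0;0 -0.9 0 0 0 0;0 -1.6 0 0 0 0;0 -1.7 0 0 0 0;0 -1.7 0 0 0 0"}}

```text
time_s: 23.07
tool_pos: [495.7, 203.2, 99.5]
eef_rot: [0.703, 0.083, -0.081, -0.701]
wrist_force: [0.1, 0.1, -0.9]
finger_gap: 0.5
```

```bash
python3 go.py 577 194.0 56 0.236
```

```text
at [495.7 203.2  99.5] t 23.07 F [ 0.1  0.1 -0.9] gap 0.5
row [ 2.562  1.459 -0.915] [ 0.03  -0.04   0.025]
```

Call:
{"name": "apply_moves", "arguments": {"steps": "0.6 0 -0.2 0 0 0;1.3 0 -0.5 0 0 0;2 0 -0.7 0.03 -0.04 0.02;2.5 0 -0.9 0.03 -0.04 0.02;2.56 0.2 -0.9 0.03 -0.04 0.02;2.56 0.8 -0.9 0.03 -0.04 0.02;2.56 1.3 -0.9 0.03 -0.04 0.02;2.56 1.45 -0.9 0.03 -0.04 0.02;2.56 1.45 -0.9 0.03 -0.04 0.02"}}

```text
time_s: 23.82
tool_pos: [574.3, 194.0, 53.6]
eef_rot: [0.702, 0.082, -0.085, -0.702]
wrist_force: [0.2, -0.3, 0.1]
finger_gap: 0.6
```

```bash
python3 look.py 17;python3 go.py 577 194.0 48.5 0.236
```

```text
at [576.2 194.7  56.1] t 23.92 F [0.1 0.6 0. ] gap 0.6
row [ 0.02   0.254 -0.028] [-0.     0.006 -0.001]
```

View pics/s17z.png

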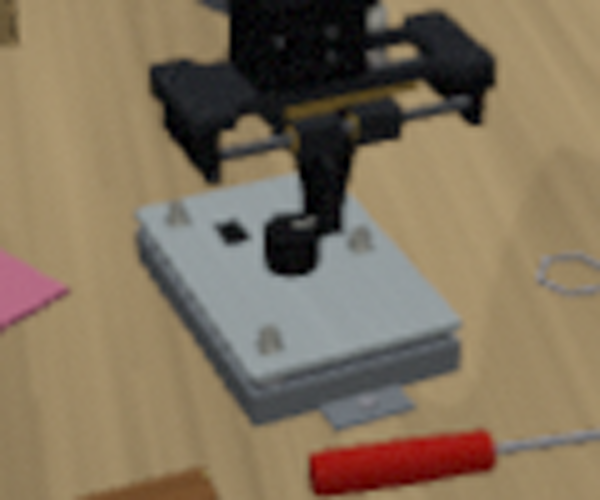

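Call:
{"name": "apply_moves", "arguments": {"steps": "0.02 0.1 -0.02 0 0 0;0.02 0.18 -0.02 0 0 0;0.02 0.22 -0.02 0 0 0;0.02 0.25 -0.02 0 0 0;0.02 0.28 -0.02 0 0 0;0.02 0.3 -0.02 0 0 0"}}

```text
time_s: 24.42
tool_pos: [577.9, 194.7, 49.3]
eef_rot: [0.702, 0.084, -0.083, -0.702]
wrist_force: [-2.7, -0.7, 12.3]
finger_gap: 0.3
```

Call:
{"name": "apply_moves", "arguments": {"steps": "0 0.04 0 0 0 0;0 0.08 0 0 0 0;0 0.11 0 0 0 0"}}

```text
time_s: 24.67
tool_pos: [578.3, 195.0, 48.7]
eef_rot: [0.703, 0.084, -0.082, -0.702]
wrist_force: [-5.8, -2.8, 19.2]
finger_gap: 0.8
```

Call:
{"name": "apply_moves", "arguments": {"steps": "0 -0.3 0 0 0 0;0 -0.9 0 0 0 0;0 -2 0 0 0 0;0 -3.2 0 0 0 0;0 -4 -1 0 0 0;0 -4.5 -2.2 0 0 0;0 -4.5 -3 0 0 0;0 -4.5 -3 0 0 0;0 -4.5 -3 0 0 0"}}

```text
time_s: 25.42
tool_pos: [599.7, 105.1, 184.2]
eef_rot: [0.703, 0.083, -0.081, -0.702]
wrist_force: [-0.5, 0.4, 0.1]
finger_gap: 0.5
```

```bash
python3 look.py 18
python3 - <<'E'
from h import *
f=grab_frame('scene');save('sc18',f)
im=cv2.imread('pics/sc18.png')[125:215,225:325];a=cv2.resize(im,(500,450),interpolation=cv2.INTER_CUBIC)
cv2.imwrite('pics/sc18z.png',a)
E
```

```text
(no output)
```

View pics/w18.png

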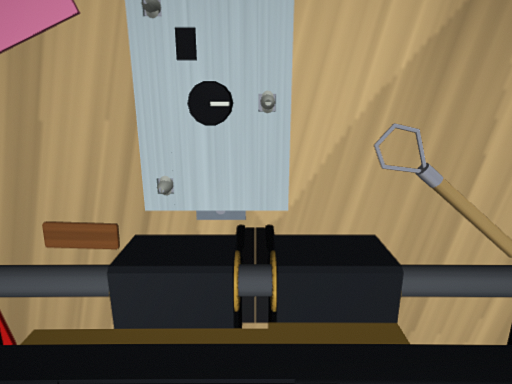

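View pics/s18z.png

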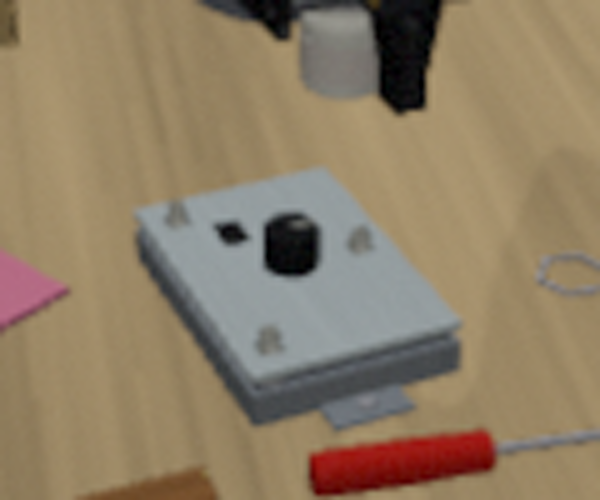

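View pics/s18.png

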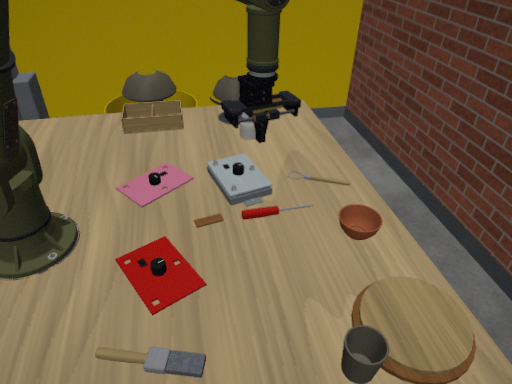

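Run:
```python
from h import *
f=grab_frame('wrist');save('w19',f)
i=cv2.imread('pics/w19.png')
cv2.imwrite('pics/w19z.png',np.hstack([cv2.resize(i[y:y+30,x:x+30],(260,260),interpolation=cv2.INTER_CUBIC) for x,y in [(137,0),(150,170),(252,87)]]))
print(observe()['time_s'])
```

```text
25.6167
```

View pics/w19z.png

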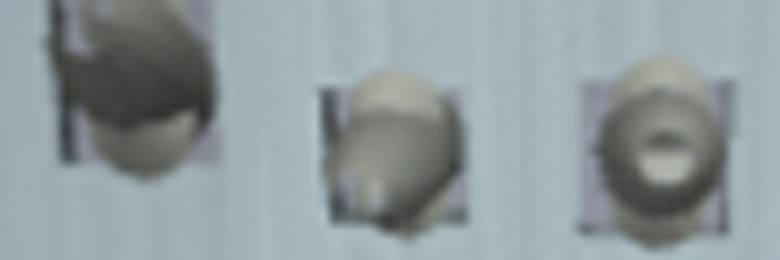

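```bash
python3 -c "
from h import *
print(job_done(),observe()['time_s'])"
```

```text
the job is handed in; nothing more can be done
the job is handed in; nothing more can be done
```

I set the aluminium cover on the box and pressed it home on all three studs. I handed the job in about 25.6 s into the 67 s; it reports no verdict.

**What I did:** I lifted the cover by its knob, turned it about 25° to match the box and lowered it onto the catches, watching the studs through the holes. I let go, then pressed with closed fingers beside stud 0, stud 1 and stud 2, and went round a second time. The loose chassis sank about 13 mm under the first press.

**Last checks:**
- **Clicks:** each stud gave a clear drop in force followed by a hard stop. In the second round, no stud moved any further under about 19–23 N.
- **Level:** from that round's touch heights I estimate the three press points agree within about 0.6 mm.
- **Catches:** the last wrist picture shows both catches out over the plate at studs 1 and 2. At stud 0 only the -y catch is in view; the +y one is cut off at the picture edge, so I did not see it.
- **Bystanders:** in the last side picture they look unmoved, and the arm is clear of everything.
- **Force:** the highest vertical reading was 25.3 N, about 27 N in total with the sideways part. That was on the first press at stud 1, slightly over the 25 N guideline. Readings come only at the end of each move, so a brief higher peak could have gone unseen.

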